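Clear the fettling board

TASK

Clean the fettling board: first park all its beakers upright on the ware plank, then take the scraper block and sweep every dry clay trimming along the board into the trough that already holds the clay lump, without lifting trimmings by hand and without letting any into the trough with the jar lid; lump and lid stay in their troughs. Then set the scraper block back down inside its tray and stand all the beakers upright on the clean board again, with the amber and the green bottle nearby left where they are.

Things in the scene. Friction and masses are not known exactly. Their poses are not given: they have to be found in the camera images.
- station: Fixed fettling board; origin underside centre on the table; x across, y along it (+y end to the robot's left, turned under 0.1 rad). Flat top 85 mm above the table, 410 mm long (y +-205 mm); an 18 mm high, 12 mm thick rim along each long side leaves a channel 160 mm wide (x +-80 mm). Both ends are open and drop into a trough
- trough_left (a point): scrap trough fixed at the board's +y end: centre of its floor, which is 4 mm above the table. Inside it spans 120 mm in the board's y (205 to 325 mm) and 180 mm in x; its walls end 75 mm above the table, lower than the board top
- trough_right (a point): the same kind of trough at the board's -y end: centre of its floor
- lump: dried clay lump 85 x 60 x 40 mm high lying in one of the two troughs; origin underside centre
- jarlid: round jar lid, 84 mm wide, 38 mm high with its knob, lying in the other trough; origin underside centre
- plank: fixed ware plank, wood, 130 mm (x) by 300 mm (y), 14 mm thick, between board and robot, left or right; origin underside centre on the table
- tray: fixed shallow open tray for the scraper, outside 80 (x) by 190 (y) by 14 mm high, walls and floor 5 mm, on the other side than the plank; origin underside centre on the table
- scraper: hardwood scraper block, 32 mm thick (x), 146 mm long (y), 60 mm high (z), about 0.18 kg, standing on a 32 x 146 mm face in its tray; origin underside centre. It is a plain block, held across its 32 mm thickness it just fits lengthwise across the channel
- scraper_mid (a point): the middle of the scraper block, 30 mm above its origin
- beaker0: bisque clay beaker, open at the top, 56 mm wide, 85 mm high, wall 4 mm, 0.15 kg, standing on the board at the start (two or three of these are present); origin underside centre, z up along its axis
- beaker1: bisque clay beaker, open at the top, 56 mm wide, 85 mm high, wall 4 mm, 0.15 kg, standing on the board at the start (two or three of these are present); origin underside centre, z up along its axis
- beaker2: bisque clay beaker, open at the top, 56 mm wide, 85 mm high, wall 4 mm, 0.15 kg, standing on the board at the start (two or three of these are present); origin underside centre, z up along its axis
- chip0: dry clay trimming, a slightly bent flat piece 60 mm long (y), about 25 mm wide (x), 12 mm thick, 30 g, loose on the board at the start (three to five are present); origin underside centre
- chip1: dry clay trimming, a slightly bent flat piece 60 mm long (y), about 25 mm wide (x), 12 mm thick, 30 g, loose on the board at the start (three to five are present); origin underside centre
- chip2: dry clay trimming, a slightly bent flat piece 60 mm long (y), about 25 mm wide (x), 12 mm thick, 30 g, loose on the board at the start (three to five are present); origin underside centre
- chip3: dry clay trimming, a slightly bent flat piece 60 mm long (y), about 25 mm wide (x), 12 mm thick, 30 g, loose on the board at the start (three to five are present); origin underside centre
- chip4: dry clay trimming, a slightly bent flat piece 60 mm long (y), about 25 mm wide (x), 12 mm thick, 30 g, loose on the board at the start (three to five are present); origin underside centre
- glaze_bottle: bystander, leave alone: small amber glaze bottle, 38 mm wide, 90 mm high, between plank and tray; origin underside centre
- medium_bottle: bystander, leave alone: green bottle, 44 mm wide, 110 mm high, to the left; origin underside centre
Mind the look-alikes: they are no part of the job. What is shaped like the beaker2 but pink or turquoise is not meant.

How it is judged (in metres and radians):
On the way, in this order (a step that is already met when the one before it is completed fails the run):
1. all beakers stand upright on the ware plank, let go (x of beaker0 in the frame of plank between -0.06 and 0.06 m and y of beaker0 in the frame of plank between -0.145 and 0.145 m and z of beaker0 in the frame of plank between 0.008 and 0.022 m and angle between each of beaker0, beaker1, beaker2's own z axis and vertical below 0.15 rad and x of beaker1 in the frame of plank between -0.06 and 0.06 m and y of beaker1 in the frame of plank between -0.145 and 0.145 m and z of beaker1 in the frame of plank between 0.008 and 0.022 m and x of beaker2 in the frame of plank between -0.06 and 0.06 m and y of beaker2 in the frame of plank between -0.145 and 0.145 m and z of beaker2 in the frame of plank between 0.008 and 0.022 m and contact force between the fingers and beaker0 below 0.2 N and contact force between the fingers and beaker1 below 0.2 N and contact force between the fingers and beaker2 below 0.2 N), for 0.2 s.
2. the scraper block is held in the gripper, down at the board's channel (contact force between the fingers and scraper above 1 N and x of scraper_mid in the frame of station between -0.05 and 0.05 m and y of scraper_mid in the frame of station between -0.26 and 0.26 m and z of scraper_mid in the frame of station below 0.145 m), for 0.1 s.
3. all trimmings lie in the trough that holds the lump ((((x of lump in the frame of station between -0.095 and 0.095 m and y of lump in the frame of station between 0.203 and 0.328 m and z of lump in the frame of station below 0.078 m) and (x of jarlid in the frame of station between -0.095 and 0.095 m and y of jarlid in the frame of station between -0.328 and -0.203 m and z of jarlid in the frame of station below 0.078 m) and (x of chip0 in the frame of station between -0.095 and 0.095 m and y of chip0 in the frame of station between 0.203 and 0.328 m and z of chip0 in the frame of station below 0.078 m) and (x of chip1 in the frame of station between -0.095 and 0.095 m and y of chip1 in the frame of station between 0.203 and 0.328 m and z of chip1 in the frame of station below 0.078 m) and (x of chip2 in the frame of station between -0.095 and 0.095 m and y of chip2 in the frame of station between 0.203 and 0.328 m and z of chip2 in the frame of station below 0.078 m) and (x of chip3 in the frame of station between -0.095 and 0.095 m and y of chip3 in the frame of station between 0.203 and 0.328 m and z of chip3 in the frame of station below 0.078 m) and (x of chip4 in the frame of station between -0.095 and 0.095 m and y of chip4 in the frame of station between 0.203 and 0.328 m and z of chip4 in the frame of station below 0.078 m)) or ((x of lump in the frame of station between -0.095 and 0.095 m and y of lump in the frame of station between -0.328 and -0.203 m and z of lump in the frame of station below 0.078 m) and (x of jarlid in the frame of station between -0.095 and 0.095 m and y of jarlid in the frame of station between 0.203 and 0.328 m and z of jarlid in the frame of station below 0.078 m) and (x of chip0 in the frame of station between -0.095 and 0.095 m and y of chip0 in the frame of station between -0.328 and -0.203 m and z of chip0 in the frame of station below 0.078 m) and (x of chip1 in the frame of station between -0.095 and 0.095 m and y of chip1 in the frame of station between -0.328 and -0.203 m and z of chip1 in the frame of station below 0.078 m) and (x of chip2 in the frame of station between -0.095 and 0.095 m and y of chip2 in the frame of station between -0.328 and -0.203 m and z of chip2 in the frame of station below 0.078 m) and (x of chip3 in the frame of station between -0.095 and 0.095 m and y of chip3 in the frame of station between -0.328 and -0.203 m and z of chip3 in the frame of station below 0.078 m) and (x of chip4 in the frame of station between -0.095 and 0.095 m and y of chip4 in the frame of station between -0.328 and -0.203 m and z of chip4 in the frame of station below 0.078 m)))), for 0.2 s.
4. the scraper block is back in its tray, let go (x of scraper_mid in the frame of tray between -0.025 and 0.025 m and y of scraper_mid in the frame of tray between -0.025 and 0.025 m and z of scraper_mid in the frame of tray below 0.042 m and contact force between the fingers and scraper below 0.2 N), for 0.2 s.
At the end, for the whole second after the job is handed in: Every beaker present stands upright (within 0.15 rad) on the board top between its rims; every trimming present lies in the trough with the lump, below the board top; lump and jar lid are in their own troughs; the scraper block rests on the tray's floor inside its walls; all at rest (x of beaker0 in the frame of station between -0.06 and 0.06 m and y of beaker0 in the frame of station between -0.195 and 0.195 m and z of beaker0 in the frame of station between 0.079 and 0.093 m and angle between each of beaker0, beaker1, beaker2's own z axis and vertical below 0.15 rad and x of beaker1 in the frame of station between -0.06 and 0.06 m and y of beaker1 in the frame of station between -0.195 and 0.195 m and z of beaker1 in the frame of station between 0.079 and 0.093 m and x of beaker2 in the frame of station between -0.06 and 0.06 m and y of beaker2 in the frame of station between -0.195 and 0.195 m and z of beaker2 in the frame of station between 0.079 and 0.093 m and (((x of lump in the frame of station between -0.095 and 0.095 m and y of lump in the frame of station between 0.203 and 0.328 m and z of lump in the frame of station below 0.078 m) and (x of jarlid in the frame of station between -0.095 and 0.095 m and y of jarlid in the frame of station between -0.328 and -0.203 m and z of jarlid in the frame of station below 0.078 m) and (x of chip0 in the frame of station between -0.095 and 0.095 m and y of chip0 in the frame of station between 0.203 and 0.328 m and z of chip0 in the frame of station below 0.078 m) and (x of chip1 in the frame of station between -0.095 and 0.095 m and y of chip1 in the frame of station between 0.203 and 0.328 m and z of chip1 in the frame of station below 0.078 m) and (x of chip2 in the frame of station between -0.095 and 0.095 m and y of chip2 in the frame of station between 0.203 and 0.328 m and z of chip2 in the frame of station below 0.078 m) and (x of chip3 in the frame of station between -0.095 and 0.095 m and y of chip3 in the frame of station between 0.203 and 0.328 m and z of chip3 in the frame of station below 0.078 m) and (x of chip4 in the frame of station between -0.095 and 0.095 m and y of chip4 in the frame of station between 0.203 and 0.328 m and z of chip4 in the frame of station below 0.078 m)) or ((x of lump in the frame of station between -0.095 and 0.095 m and y of lump in the frame of station between -0.328 and -0.203 m and z of lump in the frame of station below 0.078 m) and (x of jarlid in the frame of station between -0.095 and 0.095 m and y of jarlid in the frame of station between 0.203 and 0.328 m and z of jarlid in the frame of station below 0.078 m) and (x of chip0 in the frame of station between -0.095 and 0.095 m and y of chip0 in the frame of station between -0.328 and -0.203 m and z of chip0 in the frame of station below 0.078 m) and (x of chip1 in the frame of station between -0.095 and 0.095 m and y of chip1 in the frame of station between -0.328 and -0.203 m and z of chip1 in the frame of station below 0.078 m) and (x of chip2 in the frame of station between -0.095 and 0.095 m and y of chip2 in the frame of station between -0.328 and -0.203 m and z of chip2 in the frame of station below 0.078 m) and (x of chip3 in the frame of station between -0.095 and 0.095 m and y of chip3 in the frame of station between -0.328 and -0.203 m and z of chip3 in the frame of station below 0.078 m) and (x of chip4 in the frame of station between -0.095 and 0.095 m and y of chip4 in the frame of station between -0.328 and -0.203 m and z of chip4 in the frame of station below 0.078 m))) and x of scraper_mid in the frame of tray between -0.025 and 0.025 m and y of scraper_mid in the frame of tray between -0.025 and 0.025 m and z of scraper_mid in the frame of tray below 0.042 m and linear speed of each of beaker0, beaker1, beaker2, chip0, chip1, chip2, chip3, chip4, scraper below 0.02 m/s); the robot touches nothing.
It fails at once if a trimming is lifted more than 60 mm above the board top (height (world z) of any of chip0, chip1, chip2, chip3, chip4 above 0.145 m).
It fails at once if a bystanding bottle (amber or green) is moved more than 30 mm (distance of any of glaze_bottle, medium_bottle from where it was at the start of the episode above 0.03 m).
Of beaker0, beaker1, beaker2 only 2 to 3 are there at a start; the rules pass over those that are not, and their reading is None.
Of chip0, chip1, chip2, chip3, chip4 only 3 to 5 are there at a start; the rules pass over those that are not, and their reading is None.
At some moment in a run one of beaker0, beaker1, beaker2, chip0, chip1, chip2, chip3, chip4, scraper may be knocked a few centimetres aside while the robot is not near it.
It also fails if it takes over 210 s, if anything falls off the work surface, if the arm or the gripper's body presses on something with over 40 N, if the wrist force passes 120 N, or if a joint passes its speed limit or range.

ROBOT

A 7-joint arm with a two-finger parallel gripper is mounted at the origin on the work surface. World frame = base frame: x ahead of the robot, y to its left, z up, the work surface at z = 0. Lengths are in m, angles in degrees, forces in N, time in s.
With the tool pointing down it reaches from about 0.425 to 0.875 m from the base axis. Payload 4.7 kg.
Tool frame: the origin (TCP) lies at the centre of the arm's flange, where the gripper is bolted on; the fingertips stand 182 mm ahead of it and the grasp point (between the pads) lies 164 mm ahead of it; z points along the fingers, y is the line along which they close (so a half turn about z gives the same grasp; the last joint's range is limited). The gripper opens to 87 mm and grips with 3 to 60 N. Pads are 19 mm wide; open, the fingers measure 117 mm over their backs; the gripper's body (75 mm by 190 mm) begins 51 mm behind the grasp point.
Start: joints at [-67.89, 18.392, -4.016, 83.108, 1.295, 78.541, -3.26], TCP at [0.236, 0.606, 0.405] pointing down, gripper open.
Joint ranges: [-163.93, 163.93], [-17.29, 119.83], [-79.2, 71.16], [3.27, 140.29], [-89.18, 269.18], [5.43, 117.66], [-154.24, 154.24]. Speed limits (degrees/s): [147.25, 147.25, 180, 180, 180, 180, 180].

INTERFACE

Orientations are given as [roll, pitch, yaw] about the fixed x, y, z axes, in that order (R = Rz(yaw) Ry(pitch) Rx(roll)).
In Python, from cell import env gives the robot as it stands. The module is installed in compiled form; this text tells all that it offers.
- The arm moves only by the tool step_arm, never from a script. Its argument "steps" is one flat list of numbers, 5 for each row, row after row: the opening, from 0 (shut) to 1 (fully open), then the shift along the tool's x, y, z in mm, then the turn about the tool's z in degrees. In form: [grip, dx, dy, dz, roll, grip, dx, dy, dz, roll, ...]. A call has 1 to 12 rows; each row shifts and turns the commanded pose from where the row before left it, along the tool's axes as they then stand; what a row does not reach is not made up. A row lasts 1/8 s, in which the tool goes at most 62.5 mm and 10.7 degrees, less where a joint would pass 70% of its speed; a pose out of reach is approached as far as the arm can. A call with a gripper value outside its range is refused whole. The fingers move at their own pace and stop on an object; "grip_force" is the grip in N (left out, the last holds). Time passes only in rows, so rows that do not move let the fingers close. It gives the time, the measured TCP pose, the force, the opening and the grip force at its end, in the units of the state.
- env.get_obs(): the state, without advancing time (a new reading comes with each control period).
- env.read_camera(name): name is "scene" or "top" or "wrist"; returns a dict with "image" (400x640x3 uint8, red, green, blue), "camera_matrix" (3x3 intrinsics, pixels), "R" (3x3) and "t" (3): a world point X has camera coordinates R X + t. Camera axes: x right, y down, z forward; pixel columns grow to the right and rows downward; lengths in m; the calibration is good to about 2 mm. A picture is of the moment at which its call begins. There is no depth.
- env.sign_off(): hands the job in; it is judged then, once.
The state is a dict: "time_s": time; "qpos": joint angles; "joint_velocities": joint speeds; "effort": joint torques, N m; "tool_pos": TCP position; "tool_rot": TCP orientation; "force": force on the tool from outside, world axes, zero at the start; "wrist_torque": the same for the moment, N m; "grip_width": finger opening in m; "grasp_force": force on a finger pad.
Only numpy, scipy, OpenCV 4.12 (cv2) and the standard library are available. Lean on these libraries where they do the work, as an engineer would, in place of code of your own. Each camera call takes 0.05 s, during which the arm holds its last target. There are 200 camera calls.

## Working session

There is one attempt and no reset: what is moved stays moved. The work goes in short steps, Python scripts to look and compute and a tool call to move; the robot and the scene stay as the last step left them, time stands still between calls to the robot, and variables do not carry over. Pictures are saved under pics/ and viewed, at most 14 in all, crops included, and the job is handed in when it is done.

Besides the shell and the picture viewer there is one more tool, called after "Request:" as a command line: name --argument value ..., lists and objects as JSON in quotes. step_arm: Moves the arm, as the interface text tells. Its arguments: {"type":"object","properties":{"steps":{"type":"array","items":{"type":"number"}},"grip_force":{"type":"number"}},"required":["steps"]}

```bash
mkdir -p pics
cat > h.py <<'E'
import numpy as np, cv2
from cell import env
from scipy.spatial.transform import Rotation as Ro
def cam(n,save=None):
    c=env.read_camera(n)
    if save: cv2.imwrite('pics/'+save,cv2.cvtColor(c['image'],cv2.COLOR_RGB2BGR))
    return c
def ray(c,u,v,z):
    K=np.array(c['camera_matrix']);R=np.array(c['R']);t=np.array(c['t'])
    o=-R.T@t; d=R.T@np.linalg.inv(K)@np.array([u,v,1.]); return o+d*(z-o[2])/d[2]
def proj(c,X):
    p=np.array(c['camera_matrix'])@(np.array(c['R'])@np.array(X)+np.array(c['t'])); return p[:2]/p[2]
E
python3 - <<'E'
from h import *
for n in ('top','scene'):
    c=cam(n,n+'0.png'); R=np.array(c['R']); print(n,(-R.T@np.array(c['t'])).round(3),np.array(c['camera_matrix']).round(1).tolist(),R.round(2).tolist())
o=env.get_obs(); print({k:np.round(v,3).tolist() for k,v in o.items()})
E
```

```text
top [0.422 0.091 1.021] [[435.2, 0.0, 314.3], [0.0, 435.2, 204.1], [0.0, 0.0, 1.0]] [[0.03, -1.0, 0.05], [-0.98, -0.04, -0.18], [0.18, -0.04, -0.98]]
scene [1.33  0.28  1.012] [[496.6, 0.0, 323.3], [0.0, 496.6, 208.3], [0.0, 0.0, 1.0]] [[-0.31, 0.95, 0.01], [0.74, 0.25, -0.62], [-0.6, -0.18, -0.78]]
{'time_s': 0.1, 'qpos': [-67.889, 18.435, -4.017, 83.166, 1.296, 78.541, -3.262], 'joint_velocities': [-0.036, -0.118, -0.066, -0.248, 0.012, 0.123, 0.018], 'effort': [-0.0, -49.257, -0.406, -31.34, -0.064, 0.04, 0.0], 'tool_pos': [0.236, 0.605, 0.404], 'tool_rot': [-179.903, 0.006, 158.699], 'force': [0.858, 0.445, 0.122], 'wrist_torque': [-0.016, 0.01, -0.006], 'grasp_force': 0.0, 'grip_width': 0.087}
```

View pics/top0.png

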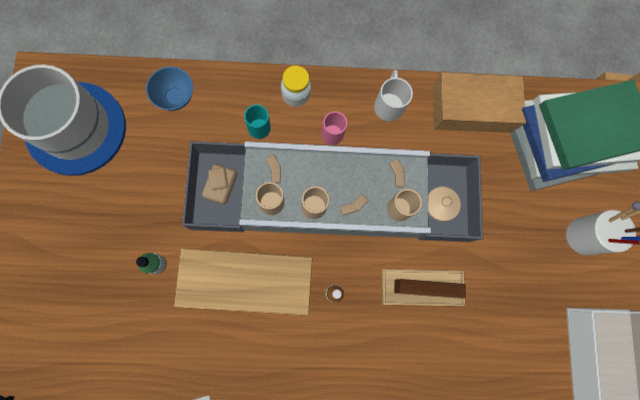

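View pics/scene0.png

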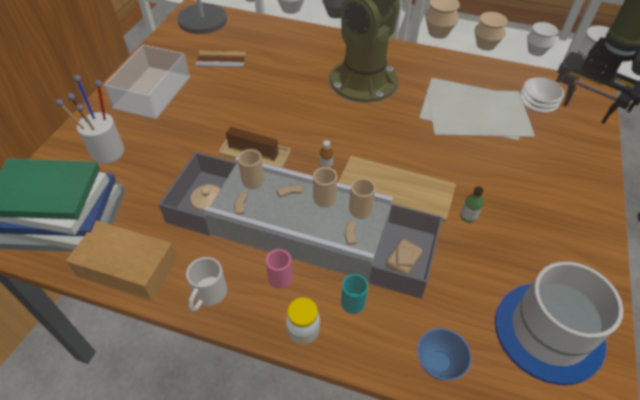

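Top view: board between about (245,145) and (430,232). The lump is in the left (+y) trough at (219,182), and the lid is at (444,204). There are three beakers at (270,198), (315,202) and (405,205), and three chips at (275,168), (354,205) and (398,172). The plank is at (244,282) and the tray with the scraper at (425,288). Next step is an enlarged crop for finer measuring.

Run:
```python
from h import *
c=cam('top'); im=c['image']
cv2.imwrite('pics/crop1.png',cv2.cvtColor(cv2.resize(im[130:320,170:490],None,fx=2.5,fy=2.5,interpolation=cv2.INTER_CUBIC),cv2.COLOR_RGB2BGR))
hsv=cv2.cvtColor(im,cv2.COLOR_RGB2HSV)
for p in [(270,188),(315,192),(275,160),(354,205),(398,180),(330,160),(340,149),(244,282),(430,290),(390,300),(219,190),(444,215),(100,300)]: print(p,hsv[p[1],p[0]])
```

```text
(270, 188) [ 17  78 111]
(315, 192) [ 18  75 115]
(275, 160) [ 17  76 164]
(354, 205) [ 16  76 167]
(398, 180) [ 17  78 169]
(330, 160) [ 83  14 143]
(340, 149) [109  19 214]
(244, 282) [ 18 106 192]
(430, 290) [ 13 147  83]
(390, 300) [ 18  98 169]
(219, 190) [ 16  78 170]
(444, 215) [ 17  72 205]
(100, 300) [ 13 156 142]
```

View pics/crop1.png

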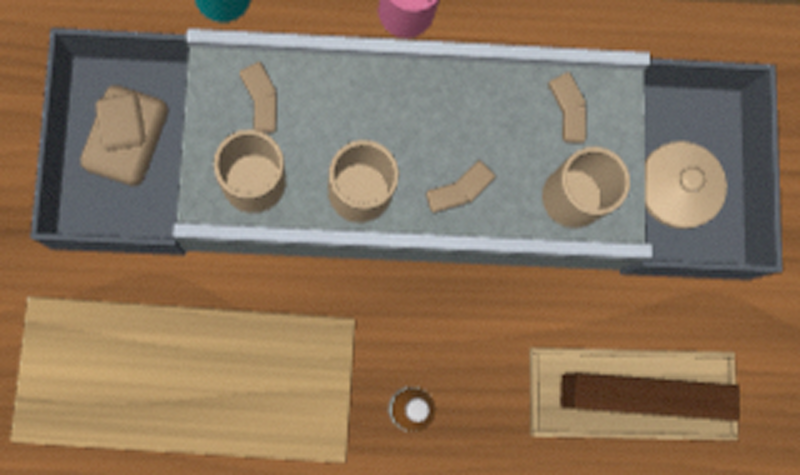

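Run:
```python
from h import *
c=cam('top')
P=lambda pts,z:np.array([ray(c,u/2.5+170-.3,v/2.5+130-.3,z) for u,v in pts])
def s(n,a): print(n,(a[:,:2]*1000).round(0).tolist())
r=P([(188,30),(649,53),(652,257),(173,237)],.103); s('rim outer',r)
print('dims',np.linalg.norm(np.diff(r,axis=0),axis=1), 'ctr',r.mean(0))
for a,b in((0,1),(3,2)): d=r[a]-r[b]; print('yaw',np.degrees(np.arctan2(-d[0],d[1])))
for n,p,z in(('plank',[(27,298),(354,320),(346,461),(11,440)],.014),('tray',[(531,349),(735,353),(737,439),(530,438)],.014),('scr',[(577,373),(739,384),(739,419),(575,407)],.065)):
    a=P(p,z); s(n,a); print(' dims',np.linalg.norm(np.diff(a,axis=0),axis=1).round(3),'ctr',a.mean(0).round(3),'yaw',[np.degrees(np.arctan2(-(d:=a[i]-a[j])[0],d[1])).round(1) for i,j in((0,1),(3,2))])
s('beak',P([(250,163),(364,173),(595,182)],.17))
s('chips',P([(262,97),(461,187),(570,107)],.097))
s('amber',P([(417,410)],.09)); s('lid',P([(692,180)],.042)); s('lump',P([(123,140)],.044))
s('green',P([(-68,340)],.11))
```

```text
rim outer [[728.0, 210.0], [725.0, -198.0], [542.0, -197.0], [545.0, 213.0]]
dims [0.40854458 0.18263036 0.40945361] ctr [0.63520019 0.00697405 0.103     ]
yaw -0.5046304393627852
yaw -0.4505099889456914
plank [[497.0, 353.0], [486.0, 54.0], [360.0, 58.0], [370.0, 357.0]]
 dims [0.299 0.126 0.299] ctr [0.428 0.205 0.014] yaw [np.float64(-2.1), np.float64(-2.0)]
tray [[465.0, -110.0], [467.0, -301.0], [389.0, -300.0], [384.0, -109.0]]
 dims [0.191 0.078 0.191] ctr [ 0.426 -0.205  0.014] yaw [np.float64(0.6), np.float64(1.2)]
scr [[443.0, -140.0], [437.0, -284.0], [407.0, -283.0], [414.0, -138.0]]
 dims [0.144 0.03  0.145] ctr [ 0.425 -0.211  0.065] yaw [np.float64(-2.1), np.float64(-2.5)]
beak [[598.0, 146.0], [593.0, 55.0], [593.0, -131.0]]
chips [[672.0, 143.0], [598.0, -32.0], [674.0, -128.0]]
amber [[408.0, 2.0]]
lid [[623.0, -255.0]]
lump [[641.0, 271.0]]
green [[453.0, 402.0]]
```

Measured sizes match the given ones: rim 409×183, plank 299×126, tray 191×78, scraper 144×30. There are three beakers and three chips, and the lump is in the +y trough, so I'll sweep towards +y. Turning to yaw 90 makes tool x = world y and tool y = world x.

Request:
step_arm --steps '[1,0,0,0,10,1,0,0,0,10,1,0,0,0,10,1,0,0,0,10,1,0,0,0,10,1,0,0,0,10,1,0,0,0,8.7,1,0,0,0,0]' --grip_force 15

```text
time_s: 1.2
tool_pos: [0.236, 0.6056, 0.4045]
tool_rot: [-180.0, 0.0, 90.1]
force: [-0.8, -0.6, 0.3]
grip_width: 0.0871
grasp_force: 0.0
```

Request:
step_arm --steps '[1,-40,30,0,0,1,-40,30,0,0,1,-40,30,0,0,1,-40,30,0,0,1,-40,30,0,0,1,-40,30,0,0,1,-40,30,0,0,1,-40,30,0,0,1,-40,30,0,0,1,-40,40,0,0,1,-40,30,0,0,1,-20,20,0,0]'

```text
time_s: 2.7
tool_pos: [0.5975, 0.1422, 0.4049]
tool_rot: [180.0, 0.1, 90.0]
force: [-0.5, 1.9, -0.8]
grip_width: 0.087
grasp_force: 0.0
```

Run:
```python
from h import *
c=cam('wrist','w1.png'); print([proj(c,p).round(0).tolist() for p in([.598,.146,.17],[.593,.055,.17],[.545,.213,.103],[.728,.21,.103])], env.get_obs()['tool_pos'])
```

```text
[[320.0, 210.0], [314.0, 312.0], [262.0, 119.0], [460.0, 123.0]] [0.59910012 0.13962076 0.40474751]
```

View pics/w1.png

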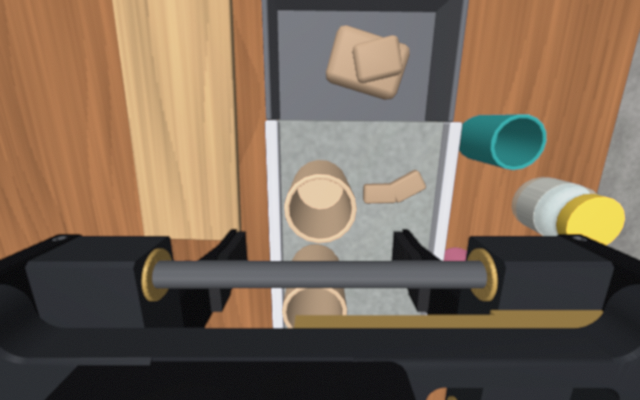

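The wrist view shows the beaker0 rim at (320,207) against a predicted (320,210), and beaker1 at (315,308). The positions are good to about 3 mm, so I'll descend and grip.

Request:
step_arm --steps '[1,2,0,20,0,1,0,0,25,0,1,0,0,25,0,1,0,0,20,0,1,0,0,10,0,1,0,0,0,0,0.5,0,0,0,0,0.4,0,0,0,0,0.4,0,0,0,0,0.4,0,0,0,0,0.4,0,0,0,0]'

```text
time_s: 4.12
tool_pos: [0.5964, 0.1475, 0.3052]
tool_rot: [179.9, -0.0, 90.0]
force: [1.2, 0.4, 0.5]
grip_width: 0.0552
grasp_force: 15.0
```

Request:
step_arm --steps '[0.4,0,0,-30,0,0.4,0,0,-30,0,0.4,20,-27,0,0,0.4,30,-30,0,0,0.4,30,-30,0,0,0.4,30,-30,0,0,0.4,27,-30,0,0,0.4,20,-20,0,0,0.4,0,0,0,0]'

```text
time_s: 5.25
tool_pos: [0.427, 0.3066, 0.3643]
tool_rot: [-179.9, -0.0, 90.3]
force: [0.1, -0.6, -2.0]
grip_width: 0.0551
grasp_force: 15.0
```

Request:
step_arm --steps '[0.4,0,0,30,0,0.4,0,0,30,0,0.4,0,0,30,0,0.4,0,0,25,0,0.4,0,0,10,0,0.4,0,0,4,0,0.4,0,0,0,0,0.4,0,0,0,0]'

```text
time_s: 6.25
tool_pos: [0.4296, 0.3048, 0.2368]
tool_rot: [179.9, -0.1, 90.0]
force: [0.2, 0.4, -1.0]
grip_width: 0.0555
grasp_force: 15.0
```

Request:
step_arm --steps '[0.4,0,0,1,0,0.4,0,0,1,0,0.4,0,0,0,0]'

```text
time_s: 6.62
tool_pos: [0.4292, 0.3047, 0.2341]
tool_rot: [180.0, -0.0, 90.0]
force: [0.0, -0.1, 0.4]
grip_width: 0.0556
grasp_force: 15.0
```

Request:
step_arm --steps '[0.8,0,0,0,0,1,0,0,0,0,1,0,0,0,0,1,0,0,-40,0,1,0,0,-50,0,1,0,0,-50,0,1,0,0,-25,0,1,-40,25,0,0,1,-50,35,0,0,1,-50,35,0,0,1,-57,39,0,0,1,-50,30,0,0]'

```text
time_s: 8.12
tool_pos: [0.5904, 0.0612, 0.3989]
tool_rot: [180.0, -0.0, 90.0]
force: [0.6, 0.6, -1.2]
grip_width: 0.0872
grasp_force: 0.0
```

Request:
step_arm --steps '[1,0,0,25,0,1,0,0,25,0,1,0,0,25,0,1,0,0,15,0,1,0,0,5,0,1,0,0,0,0,0.5,0,0,0,0,0.4,0,0,0,0,0.4,0,0,0,0,0.4,0,0,0,0,0.4,0,0,0,0]'

```text
time_s: 9.5
tool_pos: [0.5897, 0.063, 0.3041]
tool_rot: [179.9, -0.0, 90.0]
force: [1.3, 0.1, 1.1]
grip_width: 0.0558
grasp_force: 14.7
```

Request:
step_arm --steps '[0.4,0,0,-30,0,0.4,0,0,-30,0,0.4,20,-25,0,0,0.4,30,-30,0,0,0.4,30,-30,0,0,0.4,30,-30,0,0,0.4,25,-30,0,0,0.4,12,-15,0,0,0.4,0,0,0,0]'

```text
time_s: 10.62
tool_pos: [0.4283, 0.2108, 0.3634]
tool_rot: [-179.9, 0.0, 90.2]
force: [0.5, -0.5, -1.8]
grip_width: 0.056
grasp_force: 14.7
```

Request:
step_arm --steps '[0.4,0,0,30,0,0.4,0,0,30,0,0.4,0,0,30,0,0.4,0,0,25,0,0.4,0,0,10,0,0.4,0,0,4,0,0.4,0,0,0,0,0.4,0,0,1,0,0.4,0,0,0,0]'

```text
time_s: 11.75
tool_pos: [0.4296, 0.2102, 0.2343]
tool_rot: [179.9, -0.0, 90.0]
force: [-0.2, -0.2, -1.2]
grip_width: 0.0557
grasp_force: 14.7
```

Request:
step_arm --steps '[0.4,0,0,1,0,0.4,0,0,0,0]'

```text
time_s: 12.0
tool_pos: [0.4296, 0.2102, 0.2331]
tool_rot: [180.0, -0.0, 90.0]
force: [-0.7, 0.1, 0.3]
grip_width: 0.056
grasp_force: 14.7
```

Request:
step_arm --steps '[0.8,0,0,0,0,1,0,0,0,0,1,0,0,0,0,1,0,0,-40,0,1,0,0,-50,0,1,0,0,-50,0,1,0,0,-25,0,1,-40,20,0,0,1,-50,25,0,0,1,-50,25,0,0,1,-50,25,0,0,1,-50,25,0,0]'

```text
time_s: 13.5
tool_pos: [0.5499, -0.0316, 0.398]
tool_rot: [180.0, -0.0, 90.0]
force: [0.3, 0.3, 0.8]
grip_width: 0.0871
grasp_force: 0.0
```

Request:
step_arm --steps '[1,-50,25,0,0,1,-40,18,0,0,1,-9,0,0,0,1,0,0,0,0]'

```text
time_s: 14.0
tool_pos: [0.5921, -0.1291, 0.3974]
tool_rot: [-180.0, -0.0, 89.9]
force: [0.2, 1.2, 0.7]
grip_width: 0.0869
grasp_force: 0.0
```

Run:
```python
from h import *
c=cam('wrist','w2.png'); print(env.get_obs()['tool_pos'],proj(c,[.593,-.131,.17]))
```

```text
[ 0.59227974 -0.12788193  0.39753083] [320.40845401 221.12531548]
```

View pics/w2.png

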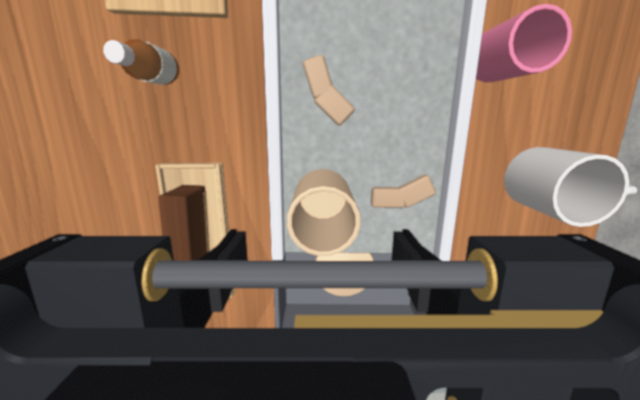

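Beaker2's rim is centred at (323,221), as predicted. The scraper and amber bottle haven't moved. Gripping now.

Request:
step_arm --steps '[1,-2,2,25,0,1,0,0,25,0,1,0,0,25,0,1,0,0,15,0,1,0,0,4,0,1,0,0,0,0,0.5,0,0,0,0,0.4,0,0,0,0,0.4,0,0,0,0,0.4,0,0,0,0,0.4,0,0,0,0]'

```text
time_s: 15.42
tool_pos: [0.5945, -0.131, 0.3039]
tool_rot: [180.0, -0.0, 90.0]
force: [0.8, -1.0, 0.3]
grip_width: 0.0545
grasp_force: 15.0
```

Request:
step_arm --steps '[0.4,0,0,-30,0,0.4,0,0,-30,0,0.4,25,-15,0,0,0.4,30,-20,0,0,0.4,30,-20,0,0,0.4,30,-20,0,0,0.4,30,-20,0,0,0.4,30,-20,0,0,0.4,30,-20,0,0,0.4,25,-18,0,0,0.4,15,-12,0,0,0.4,0,0,0,0]'

```text
time_s: 16.92
tool_pos: [0.4287, 0.1148, 0.3635]
tool_rot: [-180.0, -0.0, 90.2]
force: [-0.3, -0.1, -1.0]
grip_width: 0.0542
grasp_force: 15.0
```

Request:
step_arm --steps '[0.4,0,0,30,0,0.4,0,0,30,0,0.4,0,0,30,0,0.4,0,0,25,0,0.4,0,0,10,0,0.4,0,0,4,0,0.4,0,0,0,0,0.4,0,0,1,0,0.4,0,0,1,0,0.4,0,0,0,0]'

```text
time_s: 18.18
tool_pos: [0.4295, 0.1141, 0.233]
tool_rot: [180.0, -0.0, 90.0]
force: [0.4, -0.0, -1.7]
grip_width: 0.0543
grasp_force: 15.0
```

Request:
step_arm --steps '[0.4,0,0,1,0,0.4,0,0,0,0]'

```text
time_s: 18.42
tool_pos: [0.4298, 0.1141, 0.2326]
tool_rot: [180.0, -0.0, 90.0]
force: [-1.0, -1.1, 6.0]
grip_width: 0.0543
grasp_force: 15.0
```

Request:
step_arm --steps '[0.8,0,0,0,0,1,0,0,0,0,1,0,0,0,0,1,0,0,-40,0,1,0,0,-50,0,1,0,0,-40,0,1,-40,20,-20,0,1,-50,20,0,0,1,-50,0,0,0,1,-50,0,0,0,1,-50,-20,0,0,1,-50,-20,0,0]'

```text
time_s: 19.92
tool_pos: [0.4287, -0.1777, 0.3817]
tool_rot: [180.0, 0.0, 90.0]
force: [1.4, 0.3, 0.2]
grip_width: 0.087
grasp_force: 0.0
```

Request:
step_arm --steps '[1,-20,-5,0,0,1,0,0,0,0]'

```text
time_s: 20.18
tool_pos: [0.4238, -0.1975, 0.3818]
tool_rot: [180.0, -0.0, 89.8]
force: [1.4, -0.4, 0.5]
grip_width: 0.0875
grasp_force: 0.0
```

Run:
```python
from h import *
t=cam('top'); c=cam('wrist'); print(env.get_obs()['tool_pos'],[proj(c,p).round(0).tolist() for p in([.443,-.14,.065],[.437,-.284,.065],[.407,-.283,.065],[.414,-.138,.065])])
a=cv2.resize(t['image'][130:330,130:490],(640,356)); cv2.imwrite('pics/w3.png',cv2.cvtColor(np.vstack([a,cv2.resize(c['image'],(640,400))[:240]]),cv2.COLOR_RGB2BGR))
```

```text
[ 0.42478291 -0.19492085  0.38164092] [[338.0, 136.0], [330.0, 267.0], [303.0, 266.0], [308.0, 134.0]]
```

View pics/w3.png

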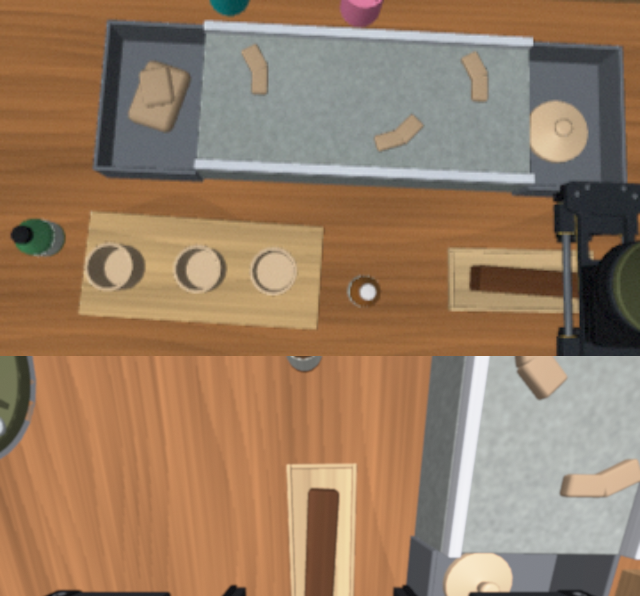

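The top view shows three beakers upright on the plank and three chips on the board. The scraper end in the wrist view, at (309–338,133), matches the prediction. Descending on the scraper with a 2° turn.

Request:
step_arm --steps '[1,-15,0,30,2,1,0,0,35,0,1,0,0,35,0,1,0,0,35,0,1,0,0,25,0,1,0,0,12,0,1,0,0,0,0,0.4,0,0,0,0,0.2,0,0,0,0,0.2,0,0,0,0,0.2,0,0,0,0,0.2,0,0,0,0]' --grip_force 40

```text
time_s: 21.78
tool_pos: [0.4245, -0.211, 0.2098]
tool_rot: [180.0, -0.0, 88.0]
force: [-0.6, 0.2, 0.1]
grip_width: 0.0448
grasp_force: 0.0
```

Request:
step_arm --steps '[0.2,0,0,0,0,0.2,0,0,0,0,0.2,0,0,0,0]'

```text
time_s: 22.15
tool_pos: [0.4246, -0.211, 0.2098]
tool_rot: [180.0, 0.0, 88.0]
force: [1.0, -0.5, -1.1]
grip_width: 0.0321
grasp_force: 39.9
```

Scraper held: width 32.1 mm at 40 N. Lifting and turning it across the channel (yaw −0.5°).

Request:
step_arm --steps '[0.2,0,0,-30,0,0.2,0,0,-40,0,0.2,0,0,-40,0,0.2,0,0,-40,10,0.2,0,0,-40,10,0.2,0,0,0,10,0.2,0,0,0,10,0.2,0,0,0,10,0.2,0,0,0,10,0.2,0,0,0,10,0.2,0,0,0,10,0.2,0,0,0,8.5]'

```text
time_s: 23.65
tool_pos: [0.424, -0.211, 0.399]
tool_rot: [-180.0, 0.1, -0.8]
force: [-0.6, -0.3, -2.9]
grip_width: 0.0317
grasp_force: 39.9
```

Request:
step_arm --steps '[0.2,20,0,0,0,0.2,40,0,0,0,0.2,40,-10,0,0,0.2,40,-10,0,0,0.2,40,-10,0,0,0.2,28,0,0,0,0.2,0,0,0,0]'

```text
time_s: 24.52
tool_pos: [0.6342, -0.1815, 0.3978]
tool_rot: [179.9, 0.2, -0.4]
force: [0.1, -0.8, -2.4]
grip_width: 0.0319
grasp_force: 39.9
```

Run:
```python
from h import *
o=env.get_obs(); print(o['tool_pos'],o['tool_rot'],o['qpos'],o['grip_width'])
c=cam('top'); s=cam('scene'); a=cv2.resize(c['image'][130:320,170:490],(640,380))
cv2.imwrite('pics/w4.png',cv2.cvtColor(np.vstack([a,s['image'][130:340]]),cv2.COLOR_RGB2BGR))
```

```text
[ 0.63420854 -0.1815373   0.39775423] [ 1.79940138e+02  1.67025968e-01 -3.84947724e-01] [-21.98544032  25.21644627  48.67945739  83.62184058 -18.84790337
  79.80693438 -63.04926079] 0.03193817926317924
```

View pics/w4.png

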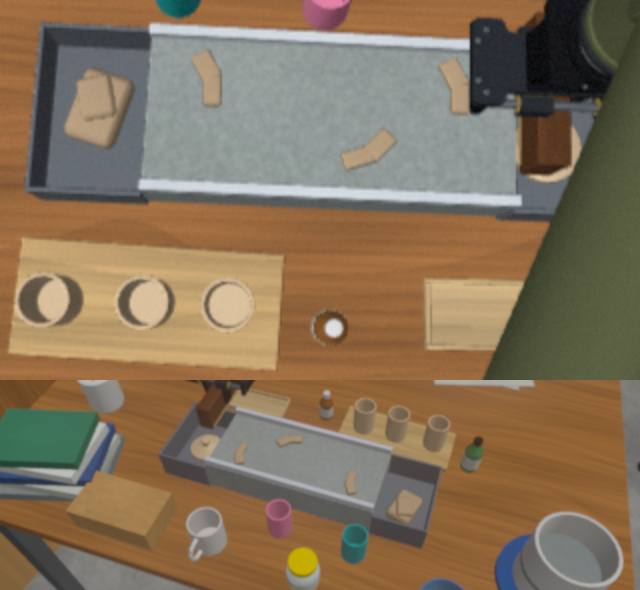

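The board is clear apart from the three chips. The scraper sits across the channel behind the rightmost chip, whose near end is at about (404,186) in the full image. Lowering into the channel.

Request:
step_arm --steps '[0.2,0,2,30,0,0.2,0,0,30,0,0.2,0,0,20,0,0.2,0,0,12,0,0.2,0,0,6,0,0.2,0,0,4,0,0.2,0,0,2,0,0.2,0,0,0,0]'

```text
time_s: 25.62
tool_pos: [0.6328, -0.1849, 0.2961]
tool_rot: [180.0, -0.0, -0.5]
force: [-1.0, -0.2, -1.7]
grip_width: 0.0318
grasp_force: 39.9
```

Request:
step_arm --steps '[0.2,0,0,2,0,0.2,0,0,1.5,0,0.2,0,0,0,0]'

```text
time_s: 26.0
tool_pos: [0.6326, -0.1848, 0.2921]
tool_rot: [-180.0, 0.0, -0.5]
force: [-0.8, 0.8, -2.3]
grip_width: 0.0316
grasp_force: 39.9
```

Run:
```python
from h import *
c=cam('wrist','w5.png')
```

```text
(no output)
```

View pics/w5.png

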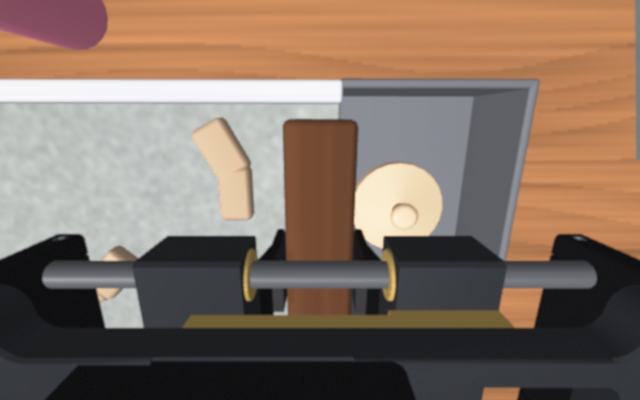

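The scraper is in the channel at (320,121), with the chip clear ahead of it at (235,170) and nothing behind. Sweeping towards +y, which is tool −y.

Request:
step_arm --steps '[0.2,0,-5,1,0,0.2,0,-12,0,0,0.2,0,-15,0,0,0.2,0,-15,0,0,0.2,0,-15,0,0,0.2,0,-15,0,0,0.2,0,-15,0,0,0.2,0,-15,0,0,0.2,0,-15,0,0,0.2,0,-15,0,0,0.2,0,-15,0,0,0.2,0,-15,0,0]'

```text
time_s: 27.55
tool_pos: [0.6342, -0.0169, 0.2913]
tool_rot: [180.0, -0.0, -0.5]
force: [0.2, -0.5, -1.8]
grip_width: 0.0319
grasp_force: 39.9
```

Run:
```python
from h import *
c=cam('top'); o=env.get_obs(); print(o['tool_pos'],o['tool_rot'],o['force'],o['qpos'].round(0)if hasattr(o['qpos'],'round') else o['qpos'],o['grip_width'])
cv2.imwrite('pics/w6.png',cv2.cvtColor(cv2.resize(c['image'][130:320,170:490],None,fx=2,fy=2),cv2.COLOR_RGB2BGR))
```

```text
[ 0.6343904  -0.01397019  0.2911096 ] [-1.79875324e+02  1.07123875e-02 -3.24366360e-01] [-0.10817797  1.75571826 -2.39289529] [-36.  26.  45.  95. -20.  68. -76.] 0.0319778859454959
```

View pics/w6.png

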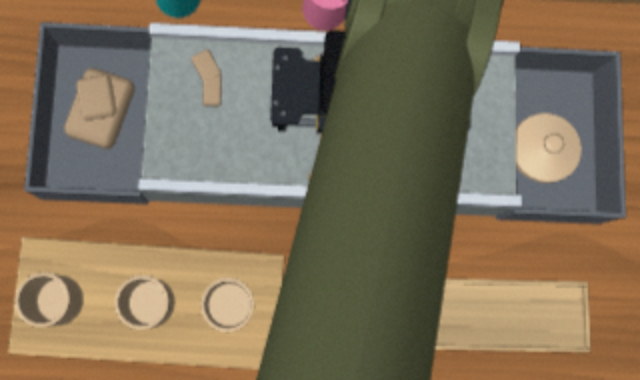

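Behind the scraper the board is clean, and the two swept chips are in front of it, hidden under the gripper. Continuing.

Request:
step_arm --steps '[0.2,0,-10,0,0,0.2,0,-15,0,0,0.2,0,-15,0,0,0.2,0,-15,0,0,0.2,0,-15,0,0,0.2,0,-15,0,0,0.2,0,-15,0,0,0.2,0,-15,0,0,0.2,0,-15,0,0,0.2,0,-15,0,0,0.2,0,-15,0,0]'

```text
time_s: 28.98
tool_pos: [0.6355, 0.1431, 0.2912]
tool_rot: [180.0, -0.0, -0.5]
force: [0.1, -1.8, -1.8]
grip_width: 0.0315
grasp_force: 39.9
```

Request:
step_arm --steps '[0.2,0,-12,0,0,0.2,0,-15,0,0,0.2,0,-15,0,0,0.2,0,-15,0,0,0.2,0,-15,0,0,0.2,0,-10,0,0,0.2,0,-5,0,0,0.2,0,0,0,0,0.2,0,0,0,0]'

```text
time_s: 30.1
tool_pos: [0.6364, 0.2283, 0.2914]
tool_rot: [180.0, -0.0, -0.6]
force: [-0.2, -0.7, -2.4]
grip_width: 0.0318
grasp_force: 39.9
```

Run:
```python
from h import *
c=cam('top'); s=cam('wrist'); o=env.get_obs(); print(o['tool_pos'],o['force'],o['qpos'].round(0)if hasattr(o['qpos'],'round') else o['qpos'],o['grip_width'])
cv2.imwrite('pics/w7.png',cv2.cvtColor(np.vstack([cv2.resize(c['image'][140:240,170:490],None,fx=2,fy=2),s['image']]),cv2.COLOR_RGB2BGR))
```

```text
[0.63643084 0.22832748 0.29137981] [ 0.18725703  0.04622668 -2.49778751] [-52.  30.  41.  88. -21.  70. -98.] 0.03111454132544259
```

View pics/w7.png

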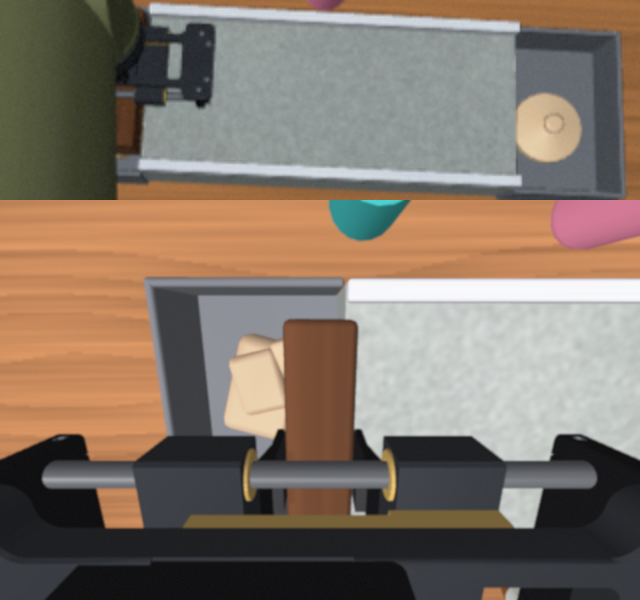

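The board is clean end to end. Lifting to check how the chips lie in the trough.

Request:
step_arm --steps '[0.2,0,0,-20,0,0.2,0,0,-30,0,0.2,0,0,-40,0,0.2,0,20,-18,0,0.2,-12,40,0,0,0.2,-20,40,0,0,0.2,-20,40,0,0,0.2,-20,40,0,0,0.2,-20,40,0,0,0.2,-20,40,0,0,0.2,-20,40,0,0,0.2,-20,40,0,0]'

```text
time_s: 31.7
tool_pos: [0.4795, -0.1127, 0.3989]
tool_rot: [-179.9, 0.0, -0.6]
force: [0.1, -0.3, -2.4]
grip_width: 0.0321
grasp_force: 39.9
```

Request:
step_arm --steps '[0.2,-20,40,0,0,0.2,-20,40,0,0,0.2,-20,20,0,0,0.2,-18,0,0,-10,0.2,0,0,0,-10,0.2,0,0,0,-10,0.2,0,0,0,-10,0.2,0,0,0,-10,0.2,0,0,0,-10,0.2,0,0,0,-10,0.2,0,0,0,-10,0.2,0,0,0,-9.5]'

```text
time_s: 33.2
tool_pos: [0.401, -0.2105, 0.3985]
tool_rot: [-180.0, -0.1, 89.2]
force: [0.7, 0.2, -1.8]
grip_width: 0.0318
grasp_force: 39.9
```

Run:
```python
from h import *
c=cam('top'); s=cam('scene'); w=cam('wrist'); o=env.get_obs(); print(o['tool_pos'],o['tool_rot'],o['grip_width'])
a=cv2.resize(c['image'][130:320,170:490],(640,380)); b=cv2.resize(s['image'][180:300,300:460],(293,220)); d=cv2.resize(w['image'][:400],(347,220))
cv2.imwrite('pics/w8.png',cv2.cvtColor(np.vstack([a,np.hstack([b,d])]),cv2.COLOR_RGB2BGR))
```

```text
[ 0.40139881 -0.21010563  0.39871792] [-1.79973302e+02 -6.97778847e-02  8.87257740e+01] 0.03192638879333382
```

View pics/w8.png

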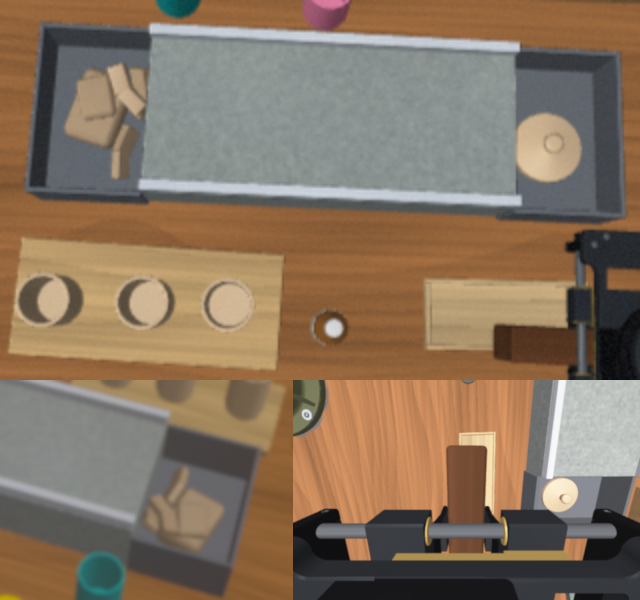

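Three trimmings lie around the lump in the +y trough, at (125,90), (122,150) and (140,78). The lid is untouched and the beakers are standing. Setting the scraper in the tray centre, with moves of +25 mm x and +5 mm y.

Request:
step_arm --steps '[0.2,5,25,0,0,0.2,0,0,35,0,0.2,0,0,40,0,0.2,0,0,40,0,0.2,0,0,35,0,0.2,0,0,20,0,0.2,0,0,10,0,0.2,0,0,5,0,0.2,0,0,0,0,0.2,0,0,1,0,0.2,0,0,0,0]'

```text
time_s: 34.72
tool_pos: [0.4278, -0.2042, 0.2137]
tool_rot: [179.9, -0.0, 89.0]
force: [-0.2, -0.7, -2.9]
grip_width: 0.0317
grasp_force: 39.9
```

Request:
step_arm --steps '[0.2,0,0,2,0,0.2,0,0,1,0,0.2,0,0,0.5,0,0.2,0,0,0,0]'

```text
time_s: 35.22
tool_pos: [0.4275, -0.2042, 0.2098]
tool_rot: [-180.0, -0.0, 89.0]
force: [-1.2, 1.2, -0.6]
grip_width: 0.0315
grasp_force: 39.9
```

Request:
step_arm --steps '[0.5,0,0,0,0,0.8,0,0,0,0,1,0,0,0,0,1,0,0,0,0,1,0,0,-30,0,1,0,0,-50,0,1,0,0,-50,0,1,0,0,-40,-1,1,20,15,0,0,1,50,15,0,0,1,50,0,0,0,1,50,0,0,0]' --grip_force 15

```text
time_s: 36.72
tool_pos: [0.4574, -0.0329, 0.3799]
tool_rot: [180.0, -0.0, 90.0]
force: [0.6, 0.7, -0.1]
grip_width: 0.0871
grasp_force: 0.0
```

Request:
step_arm --steps '[1,50,0,0,0,1,50,-12,0,0,1,48,-16,0,0,1,0,0,0,0]'

```text
time_s: 37.22
tool_pos: [0.4282, 0.1174, 0.3795]
tool_rot: [-180.0, -0.0, 90.4]
force: [0.7, -0.9, -0.4]
grip_width: 0.0873
grasp_force: 0.0
```

Run:
```python
from h import *
c=cam('top'); w=cam('wrist'); o=env.get_obs(); print(o['tool_pos'],o['tool_rot'],o['grip_width'])
print([proj(w,p).round(0) for p in ([.43,.114,.099],[.43,.21,.099],[.43,.305,.099])])
a=cv2.resize(c['image'][130:320,170:490],(640,380)); d=cv2.resize(w['image'],(352,220))
cv2.imwrite('pics/w9.png',cv2.cvtColor(np.vstack([a,np.hstack([d,d[:,:288]*0])]),cv2.COLOR_RGB2BGR))
```

```text
[0.42955015 0.11360262 0.37966833] [1.79992854e+02 3.67467520e-02 9.00448063e+01] 0.08685066666624974
[array([320., 201.]), array([321.,  90.]), array([321., -46.])]
```

View pics/w9.png

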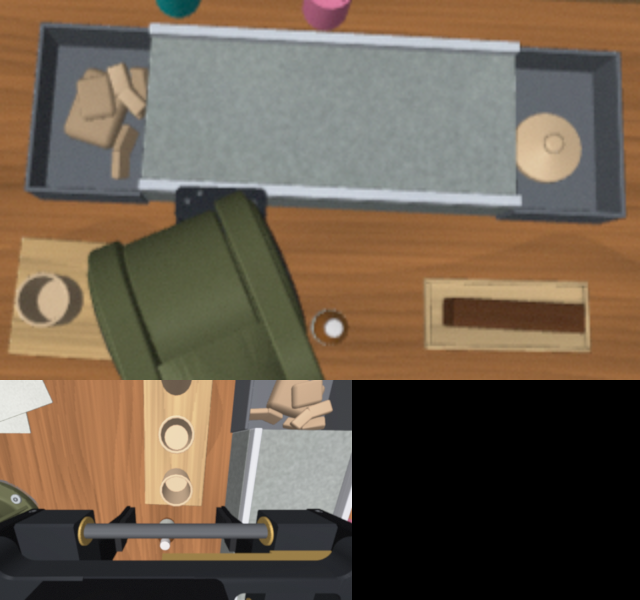

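Run:
```python
from h import *
w=cam('wrist')
cv2.imwrite('pics/w10.png',cv2.cvtColor(cv2.resize(w['image'][0:260,220:420],None,fx=2.3,fy=2.3),cv2.COLOR_RGB2BGR))
```

```text
(no output)
```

View pics/w10.png

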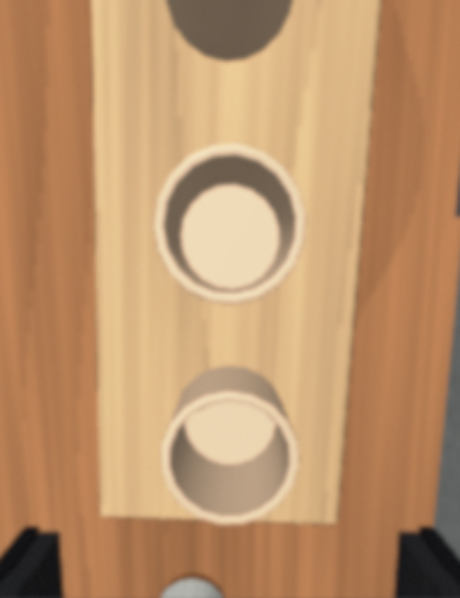

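Rims are at (320,199) and (320,97) in the wrist image, so beaker2 is at y≈.116 and beaker1 at y≈.205; beaker1 had been gripped about 5 mm off centre. Gripping beaker2.

Request:
step_arm --steps '[1,2,0,30,0,1,0,0,40,0,1,0,0,35,0,1,0,0,25,0,1,0,0,14,0,1,0,0,0,0,0.5,0,0,0,0,0.4,0,0,0,0,0.4,0,0,0,0,0.4,0,0,0,0,0.4,0,0,0,0]'

```text
time_s: 38.75
tool_pos: [0.4297, 0.1159, 0.236]
tool_rot: [180.0, -0.0, 90.0]
force: [-0.7, 0.4, 1.1]
grip_width: 0.0545
grasp_force: 15.0
```

Request:
step_arm --steps '[0.4,0,0,-30,0,0.4,0,0,-40,0,0.4,0,0,-40,0,0.4,0,0,-34,0,0.4,-26,20,0,0,0.4,-35,30,0,0,0.4,-35,30,0,0,0.4,-35,30,0,0,0.4,-35,30,0,0,0.4,-35,34,0,0,0.4,-35,30,0,0,0.4,0,0,0,0]'

```text
time_s: 40.25
tool_pos: [0.634, -0.1241, 0.3783]
tool_rot: [-179.9, 0.3, 89.7]
force: [-0.4, -0.1, -1.5]
grip_width: 0.0539
grasp_force: 15.0
```

Request:
step_arm --steps '[0.4,0,0,30,0,0.4,0,0,25,0,0.4,0,0,10,0,0.4,0,0,5,0,0.4,0,0,0,0,0.4,0,0,1,0,0.4,0,0,0,0]'

```text
time_s: 41.12
tool_pos: [0.6337, -0.1203, 0.3093]
tool_rot: [179.9, -0.0, 90.0]
force: [-0.5, 0.1, -1.5]
grip_width: 0.0542
grasp_force: 15.0
```

Request:
step_arm --steps '[0.4,0,0,1,0,0.4,0,0,1,0,0.4,0,0,0,0]'

```text
time_s: 41.5
tool_pos: [0.6336, -0.1205, 0.3072]
tool_rot: [180.0, 0.0, 90.0]
force: [-1.2, -0.6, 3.4]
grip_width: 0.0545
grasp_force: 15.0
```

Request:
step_arm --steps '[0.8,0,0,0,0,1,0,0,0,0,1,0,0,0,0,1,0,0,-40,0,1,0,0,-40,0,1,40,-25,0,0,1,50,-30,0,0,1,50,-30,0,0,1,50,-30,0,0,1,50,-30,0,0,1,50,-35,0,0,1,35,-24,0,0]'

```text
time_s: 43.0
tool_pos: [0.4276, 0.2069, 0.387]
tool_rot: [-180.0, -0.1, 90.2]
force: [1.8, 1.4, 0.1]
grip_width: 0.0872
grasp_force: 0.0
```

Request:
step_arm --steps '[1,0,0,30,0,1,0,0,40,0,1,0,0,40,0,1,0,0,30,0,1,0,0,11,0,1,0,0,0,0,0.5,0,0,0,0,0.4,0,0,0,0,0.4,0,0,0,0,0.4,0,0,0,0,0.4,0,0,0,0]'

```text
time_s: 44.38
tool_pos: [0.4297, 0.2049, 0.2361]
tool_rot: [180.0, -0.0, 90.0]
force: [0.2, 0.4, 2.5]
grip_width: 0.056
grasp_force: 15.0
```

Request:
step_arm --steps '[0.4,0,0,-30,0,0.4,0,0,-40,0,0.4,0,0,-40,0,0.4,0,0,-34,0,0.4,-20,20,0,0,0.4,-30,30,0,0,0.4,-30,30,0,0,0.4,-30,32,0,0,0.4,-30,32,0,0,0.4,-30,32,0,0,0.4,-25,29,0,0,0.4,0,0,0,0]'

```text
time_s: 45.88
tool_pos: [0.6354, 0.0065, 0.3788]
tool_rot: [-179.9, 0.2, 89.7]
force: [-0.2, 0.9, -2.0]
grip_width: 0.0561
grasp_force: 15.0
```

Request:
step_arm --steps '[0.4,0,0,30,0,0.4,0,0,25,0,0.4,0,0,10,0,0.4,0,0,5,0,0.4,0,0,0,0,0.4,0,0,1,0,0.4,0,0,1,0,0.4,0,0,0,0]'

```text
time_s: 46.88
tool_pos: [0.6346, 0.0097, 0.308]
tool_rot: [180.0, -0.0, 90.0]
force: [-1.2, 0.1, -0.7]
grip_width: 0.056
grasp_force: 15.0
```

Request:
step_arm --steps '[0.4,0,0,1,0,0.4,0,0,0,0]'

```text
time_s: 47.12
tool_pos: [0.6347, 0.0097, 0.3072]
tool_rot: [180.0, -0.0, 90.0]
force: [-0.3, -1.1, 2.0]
grip_width: 0.0562
grasp_force: 15.0
```

Request:
step_arm --steps '[0.8,0,0,0,0,1,0,0,0,0,1,0,0,0,0,1,0,0,-40,0,1,0,0,-40,0,1,30,-20,0,0,1,45,-30,0,0,1,45,-30,0,0,1,45,-30,0,0,1,45,-30,0,0,1,45,-35,0,0,1,40,-30,0,0]'

```text
time_s: 48.62
tool_pos: [0.428, 0.3063, 0.3869]
tool_rot: [-180.0, -0.1, 90.1]
force: [0.0, -0.5, -0.7]
grip_width: 0.0868
grasp_force: 0.0
```

Run:
```python
from h import *
w=cam('wrist'); o=env.get_obs(); print(o['tool_pos']); print(proj(w,[.43,.305,.099]))
h=cv2.cvtColor(w['image'],cv2.COLOR_RGB2HSV); m=((h[...,0]>12)&(h[...,0]<22)&(h[...,1]<90)&(h[...,1]>45)).astype(np.uint8)
m[250:]=0
n,l,s,c=cv2.connectedComponentsWithStats(cv2.morphologyEx(m,cv2.MORPH_OPEN,np.ones((3,3)))); print([(s[i].tolist(),c[i].round(0).tolist()) for i in range(1,n) if s[i][4]>300])
```

```text
[0.42349092 0.31263987 0.38655278]
[321.22595337 199.30177537]
[([291, 160, 60, 69, 3115], [321.0, 195.0]), ([433, 177, 121, 61, 4531], [498.0, 212.0])]
```

The beaker0 blob is at (321,195), as predicted. Gripping it.

Request:
step_arm --steps '[1,0,0,30,0,1,0,0,40,0,1,0,0,40,0,1,0,0,30,0,1,0,0,11,0,1,0,0,0,0,0.5,0,0,0,0,0.4,0,0,0,0,0.4,0,0,0,0,0.4,0,0,0,0,0.4,0,0,0,0]'

```text
time_s: 50.05
tool_pos: [0.4296, 0.3049, 0.2361]
tool_rot: [180.0, -0.0, 90.0]
force: [-0.3, -0.9, 1.9]
grip_width: 0.0551
grasp_force: 15.0
```

Request:
step_arm --steps '[0.4,0,0,-30,0,0.4,0,0,-40,0,0.4,0,0,-40,0,0.4,0,0,-34,0,0.4,-20,20,0,0,0.4,-25,30,0,0,0.4,-25,30,0,0,0.4,-25,32,0,0,0.4,-25,32,0,0,0.4,-25,32,0,0,0.4,-20,29,0,0,0.4,0,0,0,0]'

```text
time_s: 51.55
tool_pos: [0.6358, 0.1366, 0.379]
tool_rot: [180.0, 0.2, 89.7]
force: [-0.5, -1.0, -1.3]
grip_width: 0.0555
grasp_force: 15.0
```

Request:
step_arm --steps '[0.4,0,0,30,0,0.4,0,0,25,0,0.4,0,0,10,0,0.4,0,0,5,0,0.4,0,0,0,0,0.4,0,0,1,0,0.4,0,0,1,0,0.4,0,0,0.5,0,0.4,0,0,0,0]'

```text
time_s: 52.68
tool_pos: [0.6346, 0.1397, 0.3073]
tool_rot: [180.0, -0.0, 90.0]
force: [0.6, 0.6, -1.9]
grip_width: 0.0554
grasp_force: 15.0
```

Request:
step_arm --steps '[0.4,0,0,1,0,0.4,0,0,0,0]'

```text
time_s: 52.92
tool_pos: [0.6346, 0.1397, 0.3072]
tool_rot: [180.0, -0.0, 90.0]
force: [-3.3, 0.2, 5.1]
grip_width: 0.0554
grasp_force: 15.0
```

Contact. Releasing, then rising and moving back out of view.

Request:
step_arm --steps '[0.8,0,0,0,0,1,0,0,0,0,1,0,0,0,0,1,0,0,-40,0,1,0,0,-40,0,1,40,-10,0,0,1,50,-20,0,0,1,50,-20,0,0,1,50,-20,0,0,1,50,-20,0,0,1,40,-20,0,0,1,0,0,0,0]'

```text
time_s: 54.42
tool_pos: [0.5214, 0.4254, 0.3852]
tool_rot: [-179.9, -0.1, 90.5]
force: [0.3, -0.3, 0.4]
grip_width: 0.0869
grasp_force: 0.0
```

Run:
```python
from h import *
c=cam('top'); s=cam('scene')
cv2.imwrite('pics/end.png',cv2.cvtColor(np.vstack([cv2.resize(c['image'][130:320,130:490],(640,338)),s['image'][100:350]]),cv2.COLOR_RGB2BGR))
```

```text
(no output)
```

View pics/end.png

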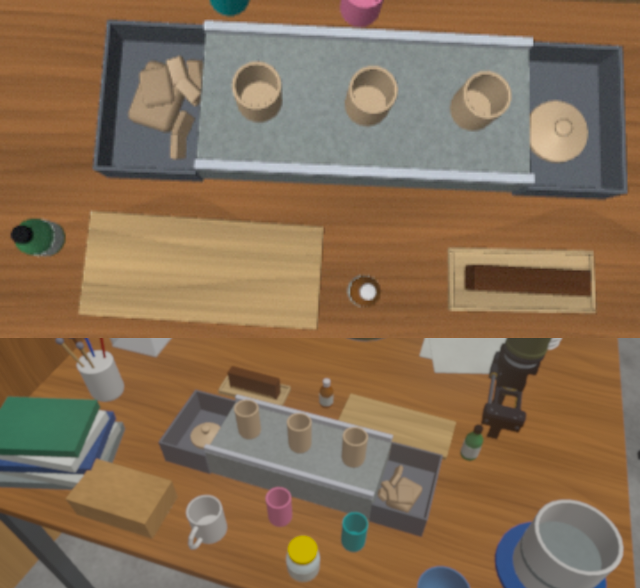

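The three beakers stand upright on the clean board at (257,92), (372,95) and (482,100). The three trimmings are with the lump and the lid is in its own trough. The scraper is in its tray and both bottles are unmoved. Handing in.

```bash
python3 -c "
from cell import env
print(env.sign_off())"
```

```text
the job is handed in; nothing more can be done
None
```

The job is handed in with no verdict returned. The last pictures show all three beakers upright on the clean board, all three trimmings in the trough with the lump, the lid in its own trough, the scraper back in its tray and both bottles where they were.

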